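Put the charcoal pot away under its matching pot

ROBOT

A 6-joint arm with a two-finger parallel gripper is mounted at the origin on the work surface. World frame = base frame: x ahead of the robot, y to its left, z up, the work surface at z = 0. Lengths are in m, angles in degrees, forces in N, time in s.
With the tool pointing down it reaches from about 0.375 to 0.975 m from the base axis. Payload 3.8 kg.
Tool frame: the origin (TCP) lies between the finger pads; the fingertips stand arm.nose_length ahead of it and the grasp point (between the pads) lies 6 mm ahead of it (arm.nose_length is the distance from the TCP to the fingertips, in m); z points along the fingers, y is the line along which they close (so a half turn about z gives the same grasp; the last joint's range is limited). The gripper opens to 85 mm and grips with 20 to 120 N. Pads are 22 mm wide; open, the fingers measure 114 mm over their backs; the gripper's body (76 mm by 85 mm) begins 54 mm behind the grasp point. The pads swing forward as they close: fully open they stand 13 mm farther back than shut.
Start: joints at [73.688, 15.12, 91.902, -0, 72.978, -2.114], TCP at [0.166, 0.654, 0.256] pointing down, gripper open.
Joint ranges: [-150.88, 150.88], [-54.13, 125.18], [17.81, 147.31], [-75.09, 255.09], [0, 152.58], [-146.25, 146.25]. Speed limits (degrees/s): [147.25, 147.25, 180, 180, 180, 180].

INTERFACE

Orientations are given as [roll, pitch, yaw] about the fixed x, y, z axes, in that order (R = Rz(yaw) Ry(pitch) Rx(roll)).
In Python, from plant import arm gives the robot as it stands.
- The arm moves only by the shell command python3 jog.py [OPENING], which reads ROWS from standard input. ROWS is a JSON list of rows, 1 to 12 of them, each of 4 numbers: dx, dy, dz in units of 20 mm, then a turn about the tool's z in degrees; each row shifts and turns the commanded pose from where the row before left it, along the tool's axes as they then stand; what a row does not reach is not made up. A row lasts 1/12 s, in which the tool goes at most 0.0417 m and 7.16 degrees, less where a joint would pass 70% of its speed; a pose out of reach is approached as far as the arm can. OPENING is the finger opening in m, set as the command begins (- or left out keeps the last). The fingers move at their own pace and stop on an object; the grip force is fixed at half the most. Time passes only in rows, so rows that do not move let the fingers close. It prints the time, the measured TCP pose, the force, the opening and the grip force at its end. Input that does not fit is refused with a message, and nothing moves.
- arm.sense(): the state, without advancing time (a new reading comes with each control period).
- arm.grab_frame(name): name is "side" or "top"; returns the picture (480x640x3 uint8, blue, green, red); there is no depth.
- arm.calibration(name): a dict with "intrinsics" (3x3 intrinsics, pixels), "distortion" ([k1, k2, p1, p2, k3] as OpenCV has them; the pictures are not rectified), "extrinsics" (4x4, takes a point from camera to world coordinates). Camera axes: x right, y down, z forward; pixel columns grow to the right and rows downward; lengths in m; the calibration is good to about 2 mm. A picture is of the moment at which its call begins. calibration takes no time and is no camera call.
- arm.hand_in(): hands the job in; it is judged then, once.
The state is a dict: "time_s": time; "qpos": joint angles; "qvel": joint speeds; "joint_torque": joint torques, N m; "tcp_pos": TCP position; "ee_rot": TCP orientation; "force": force on the tool from outside, world axes, zero at the start; "ft_torque": the same for the moment, N m; "width": finger opening in m; "gripper_force": force on a finger pad.
Only numpy, scipy, OpenCV 4.12 (cv2) and the standard library are available. Lean on these libraries where they do the work, as an engineer would, in place of code of your own. Each camera call takes 0.05 s, during which the arm holds its last target. There are 200 camera calls.

TASK

Without lifting it off the desk, slide the pot that holds the charcoal sticks into the low three-sided wooden bay until it stands wholly inside. Then set the empty pot with the same mouth size on it upside down, rim on rim, squarely and gently, so that the charcoal is shut in and the pair stands by itself. Leave the other two pots where they are.

Things in the scene. Friction and masses are not known exactly. Their poses are not given: they have to be found in the camera images.
- tub: The charcoal pot: straight-sided round bamboo pot, plain pale wood, mouth-up, two black charcoal sticks lying in it. Outer diameter 64 mm, height 70 mm, wall (rim width) 7 mm, about 0.22 kg; slides on the desk without toppling when pushed low. Starts outside the bay, in front of its open side. Origin: centre of its underside; z up through the mouth.
- cover: The matching empty pot: like the charcoal pot, upside down. Outer diameter 64 mm, height 70, wall 7, closed end 8 thick (now on top), about 0.16 kg. Starts at any of three places to the sides; the slim and wide pots stand at the others. Origin: centre of its mouth, in the rim's plane; z from the mouth to the closed end: up at the start and also when it covers the other pot.
- slim: A slimmer, taller upside-down bamboo pot, plain pale wood like the others: diameter 44 mm, height 105 mm. Not needed; leave it in place. Origin: centre of its mouth, on the desk.
- wide: A wider, lower upside-down bamboo pot, plain pale wood like the others: diameter 88 mm, height 50 mm. Not needed; leave it in place. Origin: centre of its mouth, on the desk.
- bay: A low U-shaped plywood fence fixed to the desk, without a floor. Walls 25 mm high, 12 thick on three sides; the open side looks along its -x (towards the robot, within 0.2 rad). Inside 130 mm wide (y -65 to 65) and 120 deep (x -60 at the open side to 60 at the back wall). Origin: centre of the inside, at desk height; z up.
- stub_a: One of the two black charcoal sticks in the charcoal pot, 36 x 11 x 11 mm. Origin: centre of its underside.
- stub_b: The other charcoal stick, the same size.

How it is judged:
By the outcome, as a careful person would: the job done as asked, in the order asked, and still so for the second after the job is handed in, with the robot touching nothing.
It also fails if it takes over 62 s, if anything falls off the work surface, if the arm or the gripper's body presses on something with over 40 N, if the wrist force passes 120 N, or if a joint passes its speed limit or range.

## Working session

There is one attempt and no reset: what is moved stays moved. The work goes in short steps, Python scripts to look and compute and a shell command to move; the robot and the scene stay as the last step left them, time stands still between calls to the robot, and variables do not carry over. Pictures are saved under pics/ and viewed, at most 10 in all, crops included, and the job is handed in when it is done.

```bash
ls; mkdir -p pics
python3 - <<'E'
from plant import arm
import cv2
for n in("top","side"):
    cv2.imwrite(f"pics/{n}0.png",arm.grab_frame(n)); c=arm.calibration(n); print(n,c["intrinsics"],c["distortion"],c["extrinsics"])
print(arm.sense(),arm.nose_length)
E
```

```text
jog.py
pics
plant.py
top [[555.40697519   0.         320.33796354]
 [  0.         555.40697519 247.55736167]
 [  0.           0.           1.        ]] [0.03929339 0.         0.         0.         0.        ] [[ 1.53709931e-03 -9.91785928e-01  1.27899611e-01  4.30859867e-01]
 [-9.99956661e-01 -3.50000391e-04  9.30344681e-03  1.82445595e-02]
 [-9.18226271e-03 -1.27908369e-01 -9.91743483e-01  1.02655712e+00]
 [ 0.00000000e+00  0.00000000e+00  0.00000000e+00  1.00000000e+00]]
side [[457.29044701   0.         315.86153028]
 [  0.         457.29044701 236.40627636]
 [  0.           0.           1.        ]] [0.03987088 0.         0.         0.         0.        ] [[ 0.97412533 -0.16164433  0.15795867  0.42144714]
 [-0.225477   -0.64716691  0.72824111 -0.60563195]
 [-0.01549042 -0.74501416 -0.66686876  0.64784787]
 [ 0.          0.          0.          1.        ]]
{'time_s': 0.1, 'qpos': array([ 7.36881962e+01,  1.51662810e+01,  9.19737163e+01, -1.00817094e-03,
        7.29781144e+01, -2.11161396e+00]), 'qvel': array([ 0.02174757, -0.09458838, -0.13550362, -0.12185513, -0.05004521,
       -0.02522761]), 'joint_torque': array([ 5.28021319e-04, -5.16707683e+01, -3.68585193e+01,  1.75052787e-05,
        6.43754523e-03, -4.64026428e-06]), 'tcp_pos': array([0.16538932, 0.65379066, 0.25506685]), 'ee_rot': array([-1.79881933e+02, -3.38923356e-03,  1.65800103e+02]), 'force': array([-0.45406871,  0.68577158, -0.6147013 ]), 'ft_torque': array([-0.03695162, -0.01484873,  0.02390998]), 'gripper_force': 0.0, 'width': 0.08549941615085942} 0.025
```

View pics/top0.png

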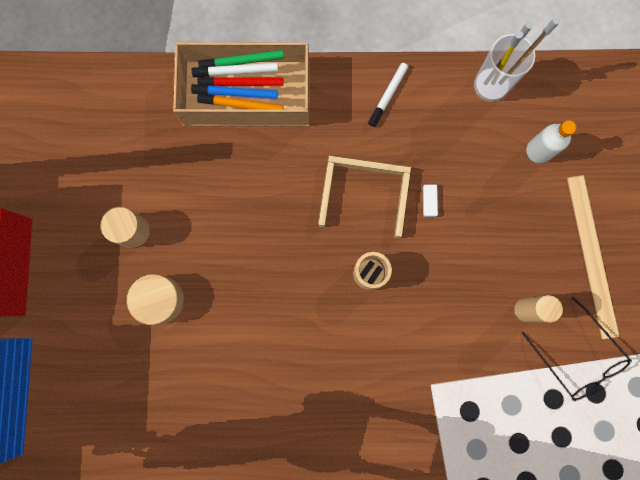

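View pics/side0.png

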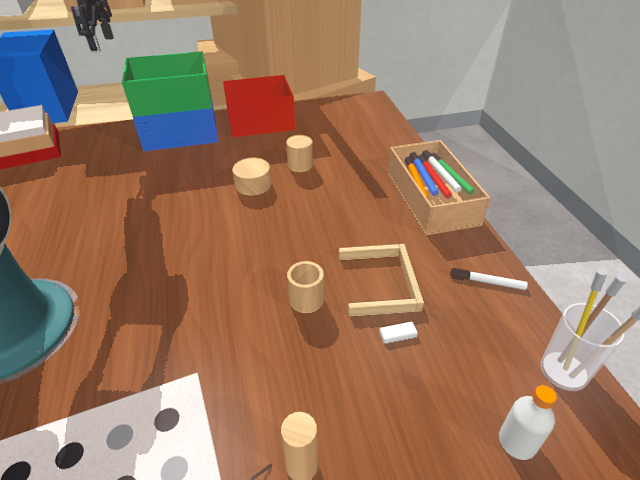

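The top picture shows the charcoal pot at about (372,270) and the bay around (365,195). The cover is at (120,226), with the wide pot at (153,299) and the slim pot at (538,309).

```bash
cat > h.py <<'E'
from plant import arm
import cv2, numpy as np
def px2w(n,uv,z):
    c=arm.calibration(n); E=np.array(c["extrinsics"])
    p=cv2.undistortPoints(np.array([uv],float).reshape(-1,1,2),np.array(c["intrinsics"]),np.array(c["distortion"])).reshape(-1,2)
    d=np.c_[p,np.ones(len(p))]@E[:3,:3].T
    return E[:3,3]+d*((np.reshape(z,-1)-E[2,3])/d[:,2])[:,None]
def w2px(n,P):
    c=arm.calibration(n); E=np.linalg.inv(np.array(c["extrinsics"]))
    return cv2.projectPoints(np.array(P,float).reshape(-1,3),cv2.Rodrigues(E[:3,:3])[0],E[:3,3],np.array(c["intrinsics"]),np.array(c["distortion"]))[0].reshape(-1,2)
def circ(c,r,z,n=60):
    t=np.linspace(0,2*np.pi,n); return np.c_[c[0]+r*np.cos(t),c[1]+r*np.sin(t),np.full(n,z)]
E
python3 - <<'E'
import cv2,numpy as np
im=cv2.imread("pics/top0.png")
a=cv2.resize(im[145:295,310:430],None,fx=4,fy=4,interpolation=cv2.INTER_CUBIC)
b=cv2.resize(im[195:265,85:160],None,fx=4,fy=4,interpolation=cv2.INTER_CUBIC)
o=np.zeros((600,780,3),np.uint8);o[:,:480]=a;o[:280,480:780]=b
cv2.imwrite("pics/c1.png",o)
E
```

```text
(no output)
```

View pics/c1.png

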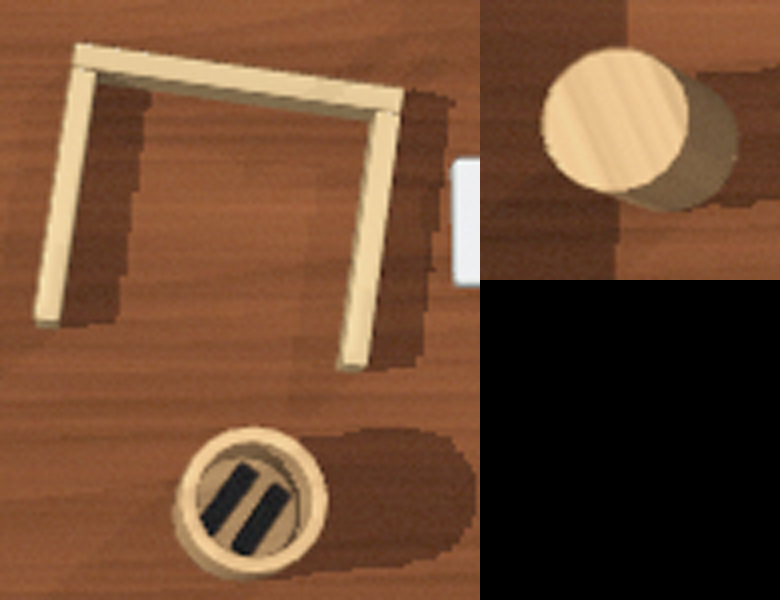

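Run:
```python
from h import *
np.set_printoptions(precision=4,suppress=True)
f=lambda u,v,ox=310,oy=145:((u+.5)/4-.5+ox,(v+.5)/4-.5+oy)
print("tub ctr",px2w("top",[f(253.5,499)],.07), "diam",px2w("top",[f(179,499),f(328,499),f(253,426),f(253,572)],.07)[:,:2])
g=lambda u,v:f(u-480,v,85,195)
print("cover",px2w("top",[g(614.5,119.5)],.07),px2w("top",[g(541,119),g(688,119),g(614,46),g(614,193)],.07)[:,:2])
print("wide",px2w("top",[(153.5,299)],.05),"slim",px2w("top",[(549,309)],.105))
b=px2w("top",[f(76,43),f(404,88),f(35,319),f(60,320),f(340,363),f(368,367)],.025);print("bay",b)
print(np.linalg.norm(b[0]-b[1]),np.linalg.norm(b[0]-b[2]),np.linalg.norm(b[1]-b[5]))
print("side: tub",px2w("side",[(306,273)],.07),"cover",px2w("side",[(300,143.5)],.07),"bayfront",px2w("side",[(339,251),(350,307)],.025))
print(arm.sense()["ee_rot"])
```

```text
tub ctr [[ 0.5163 -0.0637  0.07  ]] diam [[ 0.5163 -0.0316]
 [ 0.5163 -0.0958]
 [ 0.548  -0.0638]
 [ 0.4848 -0.0632]]
cover [[0.5946 0.3795 0.07  ]] [[0.5948 0.4113]
 [0.5949 0.3476]
 [0.6272 0.3812]
 [0.5623 0.3782]]
wide [[0.4659 0.3193 0.05  ]] slim [[ 0.4487 -0.3465  0.105 ]]
bay [[ 0.7325  0.0125  0.025 ]
 [ 0.7108 -0.1389  0.025 ]
 [ 0.6028  0.0313  0.025 ]
 [ 0.6023  0.0199  0.025 ]
 [ 0.5824 -0.1075  0.025 ]
 [ 0.5806 -0.1202  0.025 ]]
0.15295285727485092 0.13111065791034932 0.13153279934927314
side: tub [[ 0.5201 -0.0634  0.07  ]] cover [[0.5975 0.3671 0.07  ]] bayfront [[ 0.6035  0.0215  0.025 ]
 [ 0.5851 -0.119   0.025 ]]
[-179.8819   -0.0034  165.8001]
```

Measured sizes agree with those given: pots 64 mm, bay 153×131 mm outside. The bay is at about (0.651,-0.053), yaw -8.2°. I'll centre the charcoal pot with two crossed grips, then slide it in.

The manual's scale: shifts go in units of 20 mm. Converting my numbers, -0.0305 m is -1.525, -0.0258 m is -1.29.

```bash
echo '[[-1.29, -1.525, 0, 0], [-1.29, -1.525, 0, 0], [-1.29, -1.525, 0, 0], [-1.29, -1.525, 0, 0], [-1.29, -1.525, 0, 0], [-1.29, -1.525, 0, 0], [-1.29, -1.525, 0, 0], [-1.29, -1.525, 0, 0], [-1.29, -1.525, 0, 0], [-1.29, -1.525, 0, 0]]' | python3 jog.py 0.085
echo '[[-1.29, -1.525, 0, 0], [-1.29, -1.525, 0, 0], [-1.29, -1.525, 0, 0], [-1.29, -1.525, 0, 0], [-1.29, -1.525, 0, 0], [-1.29, -1.525, 0, 0], [-1.29, -1.525, 0, 0], [-1.29, -1.525, 0, 0], [-1.29, -1.525, 0, 0], [-1.29, -1.525, 0, 0]]' | python3 jog.py
echo '[[0, 0, 0, 7], [0, 0, 0, 7], [0, 0, 0, 7], [0, 0, 0, 7], [0, 0, 0, 7], [0, 0, 0, 7], [0, 0, 0, 7], [0, 0, 0, 7], [0, 0, 0, 7], [0, 0, 0, 7], [0, 0, 0, 7], [0, 0, 0, 7]]' | python3 jog.py
echo '[[0, 0, 0, 0], [0, 0, 0, 0]]' | python3 jog.py
```

```text
time_s: 0.93
tcp_pos: [0.3409, 0.2935, 0.2559]
ee_rot: [-180.0, -0.0, 165.8]
force: [1.1, -0.4, 0.2]
width: 0.0853
gripper_force: 0.0
time_s: 1.77
tcp_pos: [0.5163, -0.0656, 0.2559]
ee_rot: [180.0, -0.0, 165.8]
force: [0.6, 0.5, -0.1]
width: 0.0849
gripper_force: 0.0
time_s: 2.77
tcp_pos: [0.5158, -0.0635, 0.2557]
ee_rot: [-179.9, -0.0, 81.5]
force: [-0.2, 0.2, 0.3]
width: 0.0846
gripper_force: 0.0
time_s: 2.93
tcp_pos: [0.5159, -0.0635, 0.2559]
ee_rot: [-180.0, -0.0, 82.0]
force: [0.5, -0.5, 0.3]
width: 0.085
gripper_force: 0.0
```

Scaled: 0.035 m is 1.75, 0.03 m is 1.5.

```bash
echo '[[0, 0, 1.75, 0], [0, 0, 1.75, 0], [0, 0, 1.75, 0], [0, 0, 1.75, 0], [0, 0, 1.5, 0], [0, 0, 1.5, 0], [0, 0, 0.75, 0], [0, 0, 0, 0], [0, 0, 0, 0]]' | python3 jog.py
echo '[[0, 0, 0, 0], [0, 0, 0, 0], [0, 0, 0, 0], [0, 0, 0, 0], [0, 0, 0, 0], [0, 0, 0, 0], [0, 0, 0, 0], [0, 0, 0, 0]]' | python3 jog.py 0.058
```

```text
time_s: 3.68
tcp_pos: [0.5152, -0.0634, 0.0404]
ee_rot: [-179.8, -0.0, 81.9]
force: [-0.5, -0.7, -0.6]
width: 0.0849
gripper_force: 0.0
time_s: 4.35
tcp_pos: [0.5183, -0.0639, 0.0437]
ee_rot: [179.7, 0.0, 81.8]
force: [0.9, 0.5, 6.0]
width: 0.0633
gripper_force: 66.8
```

```bash
echo '[[0, 0, 0, 0], [0, 0, 0, 0], [0, 0, 0, 0], [0, 0, 0, 0], [0, 0, 0, 0], [0, 0, 0, 0]]' | python3 jog.py 0.085
echo '[[0, 0, 0, -7], [0, 0, 0, -7], [0, 0, 0, -7], [0, 0, 0, -7], [0, 0, 0, -7], [0, 0, 0, -7], [0, 0, 0, -7], [0, 0, 0, -7], [0, 0, 0, -7], [0, 0, 0, -7], [0, 0, 0, -7], [0, 0, 0, -7]]' | python3 jog.py
echo '[[0, 0, 0, -6], [0, 0, 0, 0], [0, 0, 0, 0]]' | python3 jog.py
echo '[[0, 0, 0, 0], [0, 0, 0, 0], [0, 0, 0, 0], [0, 0, 0, 0], [0, 0, 0, 0], [0, 0, 0, 0], [0, 0, 0, 0], [0, 0, 0, 0]]' | python3 jog.py 0.058
```

```text
time_s: 4.85
tcp_pos: [0.516, -0.0635, 0.0411]
ee_rot: [-180.0, -0.0, 81.8]
force: [-0.6, -0.9, 0.1]
width: 0.0848
gripper_force: 0.0
time_s: 5.85
tcp_pos: [0.516, -0.0635, 0.0411]
ee_rot: [-180.0, -0.0, 166.1]
force: [-0.4, 1.0, -0.6]
width: 0.085
gripper_force: 0.0
time_s: 6.1
tcp_pos: [0.5161, -0.0635, 0.0411]
ee_rot: [-180.0, -0.0, 171.6]
force: [0.1, -0.0, 0.7]
width: 0.0852
gripper_force: 0.0
time_s: 6.77
tcp_pos: [0.5166, -0.0637, 0.0417]
ee_rot: [-180.0, 0.0, 171.8]
force: [-0.3, -0.8, 5.4]
width: 0.0631
gripper_force: 65.7
```

Scaled: 0.0075 m is 0.375, 0.006 m is 0.3.

```bash
echo '[[0, 0.25, 0.025, 0], [0, 0.375, 0, 0], [0, 0.375, 0, 0], [0, 0.3, 0, 0], [0, 0.175, 0, 0], [0, 0, 0, 0]]' | python3 jog.py
echo '[[-0.3, 0, 0, 0], [-0.6, 0, 0, 0], [-0.65, 0, 0, 0], [-0.65, 0, 0, 0], [-0.65, 0, 0, 0], [-0.65, 0, 0, 0], [-0.65, 0, 0, 0], [-0.65, 0, 0, 0], [-0.65, 0, 0, 0], [-0.6, 0, 0, 0], [-0.4, 0, 0, 0], [-0.15, 0, 0, 0]]' | python3 jog.py
echo '[[0, 0, 0, 0], [0, 0, 0, 0], [0, 0, 0, 0]]' | python3 jog.py
```

```text
time_s: 7.27
tcp_pos: [0.5216, -0.0344, 0.0417]
ee_rot: [-180.0, 0.1, 171.8]
force: [0.0, -0.8, 7.0]
width: 0.0631
gripper_force: 65.7
time_s: 8.27
tcp_pos: [0.6513, -0.0531, 0.0417]
ee_rot: [180.0, -0.1, 171.8]
force: [-7.0, 0.8, 14.1]
width: 0.0629
gripper_force: 66.2
time_s: 8.52
tcp_pos: [0.6515, -0.0531, 0.0417]
ee_rot: [180.0, 0.0, 171.8]
force: [-1.6, 1.0, 7.5]
width: 0.0633
gripper_force: 65.9
```

Scaled: 0.035 m is 1.75, 0.00983 m is 0.4915.

```bash
echo '[[0, 0, 0, 0], [0, 0, 0, 0], [0, 0, 0, 0], [0, 0, 0, 0], [0, 0, 0, 0], [0, 0, 0, 0], [0, 0, 0, 0]]' | python3 jog.py 0.085
echo '[[0, 0, -0.5, 0], [0, 0, -1.25, 0], [0, 0, -1.8, 0], [0, 0, -1.8, 0], [0, 0, -1.8, 0], [0, 0, -1.8, 0], [0, 0, -1.8, 0]]' | python3 jog.py
echo '[[0.4915, 1.75, 0, 0], [0.4915, 1.75, 0, 0], [0.4915, 1.75, 0, 0], [0.4915, 1.75, 0, 0], [0.4915, 1.75, 0, 0], [0.4915, 1.75, 0, 0], [0.4915, 1.75, 0, 0], [0.4915, 1.75, 0, 0], [0.4915, 1.75, 0, 0], [0.4915, 1.75, 0, 0], [0.4915, 1.75, 0, 0], [0.4915, 1.75, 0, 0]]' | python3 jog.py
echo '[[0, 0, 0, 7], [0, 0, 0, 7], [0, 0, 0, 7], [0, 0, 0, 7], [0, 0, 0, 7], [0, 0, 0, 7], [0, 0, 0, 7], [0, 0, 0, 7], [0, 0, 0, 7], [0, 0, 0, 7], [0, 0, 0, 7], [0, 0, 0, 7]]' | python3 jog.py
echo '[[0, 0, 0, 6], [0, 0, 0, 0], [0, 0, 0, 0]]' | python3 jog.py
python3 - <<'E'
from h import *
im=arm.grab_frame("top");s=arm.grab_frame("side");cv2.imwrite("pics/top1.png",im);cv2.imwrite("pics/side1.png",s)
a=cv2.resize(im[145:295,310:430],None,fx=4,fy=4,interpolation=cv2.INTER_CUBIC)
b=cv2.resize(s[220:330,320:430],None,fx=2.8,fy=2.8,interpolation=cv2.INTER_CUBIC)
o=np.zeros((600,790,3),np.uint8);o[:,:480]=a;o[:308,480:788]=b;o[310:550,480:790]=im[120:360,0:310]
cv2.imwrite("pics/c2.png",o)
E
```

```text
time_s: 9.1
tcp_pos: [0.6509, -0.0532, 0.0406]
ee_rot: [-180.0, -0.0, 171.8]
force: [0.1, 0.8, 0.1]
width: 0.0843
gripper_force: 0.0
time_s: 9.68
tcp_pos: [0.6508, -0.0531, 0.2586]
ee_rot: [180.0, 0.1, 171.8]
force: [-0.4, 0.1, -0.5]
width: 0.0852
gripper_force: 0.0
time_s: 10.68
tcp_pos: [0.5936, 0.3811, 0.2569]
ee_rot: [180.0, 0.0, 171.8]
force: [0.5, -0.0, 0.7]
width: 0.0847
gripper_force: 0.0
time_s: 11.68
tcp_pos: [0.5941, 0.3793, 0.2567]
ee_rot: [180.0, -0.0, 87.5]
force: [0.1, 0.6, 0.8]
width: 0.0852
gripper_force: 0.0
time_s: 11.93
tcp_pos: [0.5942, 0.3793, 0.2566]
ee_rot: [180.0, -0.0, 82.0]
force: [0.6, 0.0, 0.2]
width: 0.0856
gripper_force: 0.0
```

View pics/c2.png

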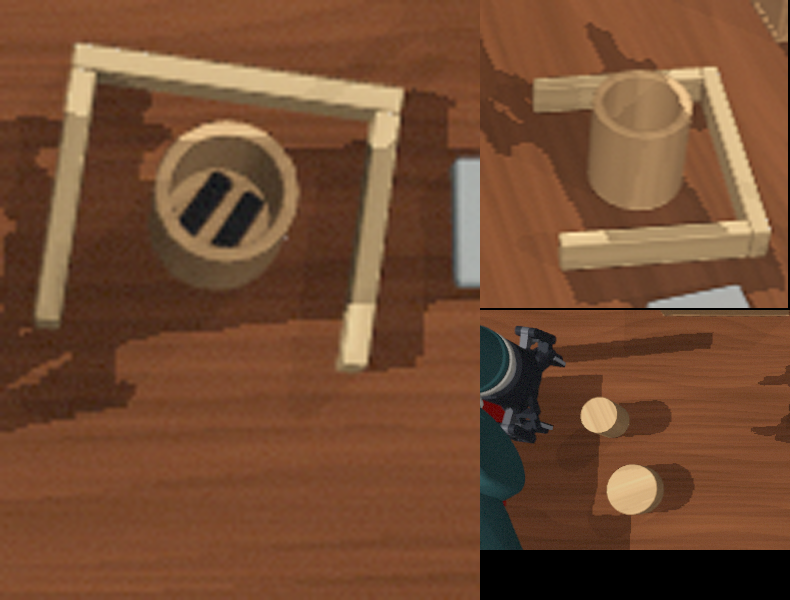

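The pot stands fully inside the bay with both sticks in it; its rim centre in the crop is about (226,193). I'll check that against the TCP, and check the cover position in the side view.

Run:
```python
from h import *
f=lambda u,v,ox=310,oy=145:((u+.5)/4-.5+ox,(v+.5)/4-.5+oy)
print(px2w("top",[f(226.5,193.5)],.07))
s=cv2.imread("pics/side1.png");S=4;s=s[110:210,220:330];s=cv2.resize(s,None,fx=S,fy=S,interpolation=cv2.INTER_CUBIC)
for z in(0,.07):
    p=w2px("side",circ((.5946,.3795),.032,z)); cv2.polylines(s,[np.int32((p-[220,110]+.5)*S)],True,(0,255,0),1)
s2=cv2.imread("pics/side1.png");s2=cv2.resize(s2[220:310,330:420],None,fx=S,fy=S,interpolation=cv2.INTER_CUBIC)
for z in(0,.07):
    p=w2px("side",circ((.651,-.053),.032,z)); cv2.polylines(s2,[np.int32((p-[330,220]+.5)*S)],True,(0,255,0),1)
o=np.zeros((400,800,3),np.uint8);o[:,:440]=s;o[:360,440:800]=s2;cv2.imwrite("pics/c3.png",o)
```

```text
[[ 0.65086678 -0.05327566  0.07      ]]
```

View pics/c3.png

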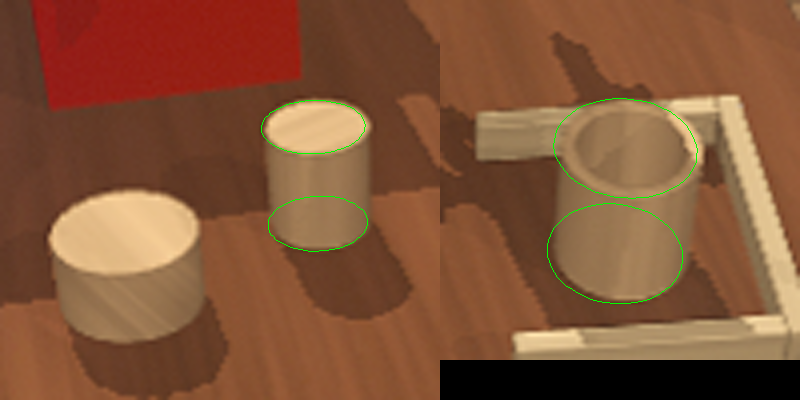

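The overlays match the cover and the pot to about 2 mm, and the top view agrees with the TCP to 0.3 mm. Next I'll centre and grip the cover.

Scaled: 0.035 m is 1.75, 0.03 m is 1.5.

```bash
echo '[[0, 0, 1.75, 0], [0, 0, 1.75, 0], [0, 0, 1.75, 0], [0, 0, 1.75, 0], [0, 0, 1.5, 0], [0, 0, 1.5, 0], [0, 0, 0.5, 0], [0, 0, 0, 0]]' | python3 jog.py
echo '[[0, 0, 0, 0], [0, 0, 0, 0], [0, 0, 0, 0], [0, 0, 0, 0], [0, 0, 0, 0], [0, 0, 0, 0], [0, 0, 0, 0], [0, 0, 0, 0]]' | python3 jog.py 0.058
echo '[[0, 0, 0, 0], [0, 0, 0, 0], [0, 0, 0, 0], [0, 0, 0, 0], [0, 0, 0, 0], [0, 0, 0, 0]]' | python3 jog.py 0.085
echo '[[0, 0, 0, -7], [0, 0, 0, -7], [0, 0, 0, -7], [0, 0, 0, -7], [0, 0, 0, -7], [0, 0, 0, -7], [0, 0, 0, -7], [0, 0, 0, -7], [0, 0, 0, -7], [0, 0, 0, -7], [0, 0, 0, -7], [0, 0, 0, -7]]' | python3 jog.py
echo '[[0, 0, 0, -6], [0, 0, 0, 0], [0, 0, 0, 0]]' | python3 jog.py
echo '[[0, 0, 0, 0], [0, 0, 0, 0], [0, 0, 0, 0], [0, 0, 0, 0], [0, 0, 0, 0], [0, 0, 0, 0], [0, 0, 0, 0], [0, 0, 0, 0]]' | python3 jog.py 0.058
```

```text
time_s: 12.7
tcp_pos: [0.5914, 0.3777, 0.0415]
ee_rot: [-179.6, 0.3, 81.9]
force: [-1.2, -1.2, 0.1]
width: 0.085
gripper_force: 0.0
time_s: 13.37
tcp_pos: [0.5961, 0.3804, 0.0489]
ee_rot: [179.8, -0.2, 81.8]
force: [1.3, -0.6, 6.0]
width: 0.0616
gripper_force: 65.5
time_s: 13.87
tcp_pos: [0.5939, 0.3792, 0.0454]
ee_rot: [-180.0, 0.0, 81.8]
force: [-1.3, -0.7, -0.0]
width: 0.0854
gripper_force: 0.0
time_s: 14.87
tcp_pos: [0.594, 0.3793, 0.0455]
ee_rot: [-180.0, -0.0, 166.1]
force: [0.1, -0.2, 0.2]
width: 0.0852
gripper_force: 0.0
time_s: 15.12
tcp_pos: [0.5941, 0.3793, 0.0456]
ee_rot: [-180.0, -0.0, 171.6]
force: [-0.3, -0.0, 0.5]
width: 0.0851
gripper_force: 0.0
time_s: 15.78
tcp_pos: [0.5945, 0.3796, 0.0462]
ee_rot: [180.0, 0.0, 171.8]
force: [1.4, 0.4, 3.5]
width: 0.0635
gripper_force: 66.2
```

The first crossed grips were taken before the arm had settled, so I'll repeat that centring on both pots with the arm at rest. Tub first; fingertips stay above the bay walls.

```bash
echo '[[0, 0, 0, 0], [0, 0, 0, 0], [0, 0, 0, 0], [0, 0, 0, 0], [0, 0, 0, 0], [0, 0, 0, 0], [0, 0, 0, 0]]' | python3 jog.py 0.085
echo '[[0, 0, -1, 0], [0, 0, -1.75, 0], [0, 0, -1.75, 0], [0, 0, -2, 0], [0, 0, -1.5, 0]]' | python3 jog.py
echo '[[0, 0, 0, 7], [0, 0, 0, 7], [0, 0, 0, 7], [0, 0, 0, 7], [0, 0, 0, 7], [0, 0, 0, 7], [0, 0, 0, 7], [0, 0, 0, 7], [0, 0, 0, 7], [0, 0, 0, 7], [0, 0, 0, 7], [0, 0, 0, 7]]' | python3 jog.py
echo '[[0, 0, 0, 6], [1.75, -0.4915, 0, 0], [1.75, -0.4915, 0, 0], [1.75, -0.4915, 0, 0], [1.75, -0.4915, 0, 0], [1.75, -0.4915, 0, 0], [1.75, -0.4915, 0, 0], [1.75, -0.4915, 0, 0]]' | python3 jog.py
python3 - <<'E'
from plant import arm
import numpy as np
s=arm.sense();print(s["tcp_pos"],s["ee_rot"])
y=np.radians(81.8);d=np.array([.651,-.0531])-s["tcp_pos"][:2]
print(d@[np.cos(y),np.sin(y)],d@[np.sin(y),-np.cos(y)])
E
```

```text
time_s: 16.37
tcp_pos: [0.5941, 0.3793, 0.0456]
ee_rot: [-180.0, -0.0, 171.8]
force: [0.7, 0.5, -0.1]
width: 0.0849
gripper_force: 0.0
time_s: 16.78
tcp_pos: [0.5948, 0.3797, 0.2093]
ee_rot: [179.9, 0.1, 171.8]
force: [0.9, 1.2, 1.1]
width: 0.0851
gripper_force: 0.0
time_s: 17.78
tcp_pos: [0.5941, 0.3793, 0.2057]
ee_rot: [-180.0, 0.0, 87.5]
force: [-0.3, -0.1, -0.6]
width: 0.0849
gripper_force: 0.0
time_s: 18.45
tcp_pos: [0.5605, 0.6333, 0.2057]
ee_rot: [-180.0, 0.0, 81.8]
force: [1.8, 0.4, 0.4]
width: 0.0852
gripper_force: 0.0
[0.56047783 0.63325708 0.20566459] [-1.79996695e+02  7.89801986e-03  8.18022006e+01]
-0.6664288464077371 0.18749107143268579
```

I had the sign of x wrong on that move; nothing was touched. Going back.

Scaled: -0.037 m is -1.85, 0.0104 m is 0.52.

```bash
echo '[[-1.85, 0.52, 0, 0], [-1.85, 0.52, 0, 0], [-1.85, 0.52, 0, 0], [-1.85, 0.52, 0, 0], [-1.85, 0.52, 0, 0], [-1.85, 0.52, 0, 0], [-1.85, 0.52, 0, 0], [-1.85, 0.52, 0, 0], [-1.85, 0.52, 0, 0]]' | python3 jog.py
echo '[[-1.85, 0.52, 0, 0], [-1.85, 0.52, 0, 0], [-1.85, 0.52, 0, 0], [-1.85, 0.52, 0, 0], [-1.85, 0.52, 0, 0], [-1.85, 0.52, 0, 0], [-1.85, 0.52, 0, 0], [-1.5, 0.52, 0, 0], [-1, 0.52, 0, 0], [0, 0, 0, 0], [0, 0, 0, 0], [0, 0, 0, 0]]' | python3 jog.py
python3 - <<'E'
from plant import arm
import numpy as np
s=arm.sense();print(s["tcp_pos"],s["ee_rot"])
y=np.radians(81.8);d=np.array([.651,-.0531])-s["tcp_pos"][:2]
print(d@[np.cos(y),np.sin(y)],d@[np.sin(y),-np.cos(y)])
E
```

```text
time_s: 19.2
tcp_pos: [0.606, 0.2869, 0.2059]
ee_rot: [180.0, -0.0, 81.8]
force: [1.5, 0.3, -0.5]
width: 0.0848
gripper_force: 0.0
time_s: 20.2
tcp_pos: [0.6545, -0.0301, 0.2057]
ee_rot: [-180.0, -0.0, 81.8]
force: [-0.8, 0.6, 0.1]
width: 0.0853
gripper_force: 0.0
[ 0.65450658 -0.03010972  0.20565341] [-1.79968993e+02 -2.97840072e-02  8.17785895e+01]
-0.023255374092132363 -0.0001916517398690628
```

```bash
echo '[[-1.165, -0.01, 0, 0], [0, 0, 1.75, 0], [0, 0, 1.75, 0], [0, 0, 1.75, 0], [0, 0, 1.5, 0], [0, 0, 0.775, 0], [0, 0, 0, 0], [0, 0, 0, 0], [0, 0, 0, 0], [0, 0, 0, 0], [0, 0, 0, 0]]' | python3 jog.py
echo '[[0, 0, 0, 0], [0, 0, 0, 0], [0, 0, 0, 0], [0, 0, 0, 0], [0, 0, 0, 0], [0, 0, 0, 0], [0, 0, 0, 0], [0, 0, 0, 0], [0, 0, 0, 0], [0, 0, 0, 0], [0, 0, 0, 0]]' | python3 jog.py 0.058
```

```text
time_s: 21.12
tcp_pos: [0.653, -0.0534, 0.0578]
ee_rot: [179.8, -0.0, 81.8]
force: [0.4, -0.1, 0.2]
width: 0.085
gripper_force: 0.0
time_s: 22.03
tcp_pos: [0.6527, -0.0537, 0.0573]
ee_rot: [179.8, -0.0, 81.8]
force: [-0.3, 0.1, 5.6]
width: 0.0629
gripper_force: 66.5
```

```bash
for i in 1 2; do echo '[[0, 0, 0, 0], [0, 0, 0, 0], [0, 0, 0, 0]]' | python3 jog.py ; done
echo '[[0, 0, 0, 0]]' | python3 jog.py 0.085;echo '[[0, 0, 0, 0], [0, 0, 0, 0], [0, 0, 0, 0], [0, 0, 0, 0]]' | python3 jog.py
```

```text
time_s: 22.28
tcp_pos: [0.6526, -0.0537, 0.0573]
ee_rot: [179.8, -0.0, 81.8]
force: [-1.1, 0.1, 6.4]
width: 0.0633
gripper_force: 66.5
time_s: 22.53
tcp_pos: [0.6527, -0.0537, 0.0573]
ee_rot: [179.8, -0.0, 81.8]
force: [0.2, 0.1, 5.9]
width: 0.0632
gripper_force: 66.5
time_s: 22.62
tcp_pos: [0.652, -0.0537, 0.0564]
ee_rot: [179.9, -0.0, 81.8]
force: [-1.0, 0.7, -0.1]
width: 0.0731
gripper_force: 0.0
time_s: 22.95
tcp_pos: [0.6509, -0.0535, 0.0549]
ee_rot: [-180.0, 0.0, 81.8]
force: [-0.1, -0.2, -0.1]
width: 0.085
gripper_force: 0.0
```

```bash
echo '[[0, 0, 0, 0], [0, 0, 0, 0], [0, 0, 0, 0], [0, 0, 0, 0]]' | python3 jog.py; echo '[[0, 0, 0, 0], [0, 0, 0, 0], [0, 0, 0, 0], [0, 0, 0, 0], [0, 0, 0, 0], [0, 0, 0, 0], [0, 0, 0, 0], [0, 0, 0, 0]]' | python3 jog.py 0.058
echo '[[0, 0, 0, 0], [0, 0, 0, 0], [0, 0, 0, 0], [0, 0, 0, 0], [0, 0, 0, 0], [0, 0, 0, 0]]' | python3 jog.py 0.085
```

```text
time_s: 23.28
tcp_pos: [0.6512, -0.0535, 0.0553]
ee_rot: [-180.0, 0.0, 81.8]
force: [-0.5, -0.3, 0.2]
width: 0.0847
gripper_force: 0.0
time_s: 23.95
tcp_pos: [0.6519, -0.0536, 0.0559]
ee_rot: [179.9, -0.0, 81.8]
force: [0.1, -0.3, 4.4]
width: 0.0629
gripper_force: 66.4
time_s: 24.45
tcp_pos: [0.6509, -0.0535, 0.0549]
ee_rot: [-180.0, 0.0, 81.8]
force: [-0.1, 0.0, -0.2]
width: 0.0851
gripper_force: 0.0
```

```bash
echo '[[0, 0, -1, 0], [0, 0, -1.75, 0], [0, 0, -1.75, 0], [0, 0, -1.75, 0], [0, 0, -1.25, 0]]' | python3 jog.py
echo '[[1.75, -0.4915, 0, 0], [1.75, -0.4915, 0, 0], [1.75, -0.4915, 0, 0], [1.75, -0.4915, 0, 0], [1.75, -0.4915, 0, 0], [1.75, -0.4915, 0, 0], [1.75, -0.4915, 0, 0], [1.75, -0.4915, 0, 0], [1.75, -0.4915, 0, 0], [1.75, -0.4915, 0, 0], [1.75, -0.4915, 0, 0], [1.75, -0.4915, 0, 0]]' | python3 jog.py
echo '[[0, 0, 0, 0], [0, 0, 1.75, 0], [0, 0, 1.75, 0], [0, 0, 1.75, 0], [0, 0, 1.25, 0], [0, 0, 0.75, 0], [0, 0, 0.5, 0], [0, 0, 0.25, 0], [0, 0, 0, 0], [0, 0, 0, 0], [0, 0, 0, 0], [0, 0, 0, 0]]' | python3 jog.py
echo '[[0, 0, 0, 0], [0, 0, 0, 0], [0, 0, 0, 0], [0, 0, 0, 0]]' | python3 jog.py
echo '[[0, 0, 0, 0], [0, 0, 0, 0], [0, 0, 0, 0], [0, 0, 0, 0], [0, 0, 0, 0], [0, 0, 0, 0], [0, 0, 0, 0], [0, 0, 0, 0]]' | python3 jog.py 0.058
```

```text
time_s: 24.87
tcp_pos: [0.6523, -0.0536, 0.209]
ee_rot: [179.8, -0.0, 81.8]
force: [1.1, -0.8, 0.4]
width: 0.0848
gripper_force: 0.0
time_s: 25.87
tcp_pos: [0.5937, 0.3807, 0.2052]
ee_rot: [180.0, 0.0, 81.8]
force: [1.1, -0.2, 0.1]
width: 0.0849
gripper_force: 0.0
time_s: 26.87
tcp_pos: [0.5957, 0.3798, 0.0475]
ee_rot: [179.8, -0.1, 81.8]
force: [-0.0, 0.3, 0.9]
width: 0.0847
gripper_force: 0.0
time_s: 27.2
tcp_pos: [0.5944, 0.3791, 0.0456]
ee_rot: [180.0, -0.0, 81.8]
force: [-0.0, -0.5, 0.0]
width: 0.0854
gripper_force: 0.0
time_s: 27.87
tcp_pos: [0.5947, 0.3792, 0.0456]
ee_rot: [180.0, -0.0, 81.8]
force: [0.6, 0.6, 3.2]
width: 0.0619
gripper_force: 65.2
```

Scaled: -0.03 m is -1.5, -0.025 m is -1.25.

```bash
echo '[[0, 0, -0.5, 0], [0, 0, -1.25, 0], [0, 0, -1.5, 0], [0, 0, -1.5, 0], [0, 0, -1.5, 0], [0, 0, -1, 0], [0, 0, -0.25, 0], [0, 0, 0, 0]]' | python3 jog.py
echo '[[-1.5, 0.423, 0, 0], [-1.5, 0.423, 0, 0], [-1.5, 0.423, 0, 0], [-1.5, 0.423, 0, 0], [-1.5, 0.423, 0, 0], [-1.5, 0.423, 0, 0], [-1.5, 0.423, 0, 0]]' | python3 jog.py
echo '[[-1.5, 0.423, 0, 0], [-1.5, 0.423, 0, 0], [-1.5, 0.423, 0, 0], [-1.5, 0.423, 0, 0], [-1.5, 0.423, 0, 0], [-1.5, 0.423, 0, 0], [-1, 0.273, 0, 0], [-0.5, 0.15, 0, 0], [0, 0, 0, 0], [0, 0, 0, 0], [0, 0, 0, 0], [0, 0, 0, 0]]' | python3 jog.py
echo '[[0, 0, 0, 0], [0, 0, 0, 0]]' | python3 jog.py
python3 - <<'E'
from h import *
s=arm.sense();print(s["tcp_pos"],s["ee_rot"])
y=np.radians(81.8);d=np.array([.6519,-.0534])-s["tcp_pos"][:2]
print(d@[np.cos(y),np.sin(y)],d@[np.sin(y),-np.cos(y)])
E
```

```text
time_s: 28.53
tcp_pos: [0.5952, 0.3795, 0.1977]
ee_rot: [179.8, -0.1, 81.8]
force: [0.1, 0.4, -2.0]
width: 0.0618
gripper_force: 65.6
time_s: 29.12
tcp_pos: [0.621, 0.1609, 0.1918]
ee_rot: [-179.7, 0.1, 81.8]
force: [0.7, 0.2, -1.0]
width: 0.0616
gripper_force: 65.6
time_s: 30.12
tcp_pos: [0.6513, -0.0519, 0.1947]
ee_rot: [-179.9, -0.0, 81.9]
force: [-0.8, 0.6, -1.8]
width: 0.0621
gripper_force: 65.6
time_s: 30.28
tcp_pos: [0.6517, -0.0524, 0.1954]
ee_rot: [180.0, -0.0, 81.9]
force: [0.2, -0.4, -2.3]
width: 0.0618
gripper_force: 65.6
[ 0.65169603 -0.05235754  0.195381  ] [ 1.79994278e+02 -8.89349915e-03  8.18904814e+01]
-0.001002714236516193 0.00035057162219879367
```

Scaled: 0.02 m is 1, 0.012 m is 0.6.

```bash
echo '[[-0.04, 0.01, 0.5, 0], [0, 0, 1, 0], [0, 0, 1, 0], [0, 0, 0.6, 0], [0, 0, 0.4, 0], [0, 0, 0.2, 0], [0, 0, 0, 0], [0, 0, 0, 0], [0, 0, 0, 0], [0, 0, 0, 0], [0, 0, 0, 0], [0, 0, 0, 0]]' | python3 jog.py
python3 - <<'E'
from h import *
t=arm.grab_frame("top");s=arm.grab_frame("side")
p=arm.sense()["tcp_pos"];print(p)
o=np.zeros((600,800,3),np.uint8)
o[:480,:400]=cv2.resize(s[200:320,320:420],None,fx=4,fy=4,interpolation=cv2.INTER_CUBIC);o[:480,400:]=cv2.resize(t[145:265,320:420],None,fx=4,fy=4,interpolation=cv2.INTER_CUBIC)
cv2.imwrite("pics/c4.png",o)
E
```

```text
time_s: 31.28
tcp_pos: [0.6522, -0.0545, 0.1221]
ee_rot: [179.9, -0.0, 81.8]
force: [-0.0, -0.1, -2.2]
width: 0.0621
gripper_force: 65.6
[ 0.65198653 -0.05443473  0.12171084]
```

View pics/c4.png

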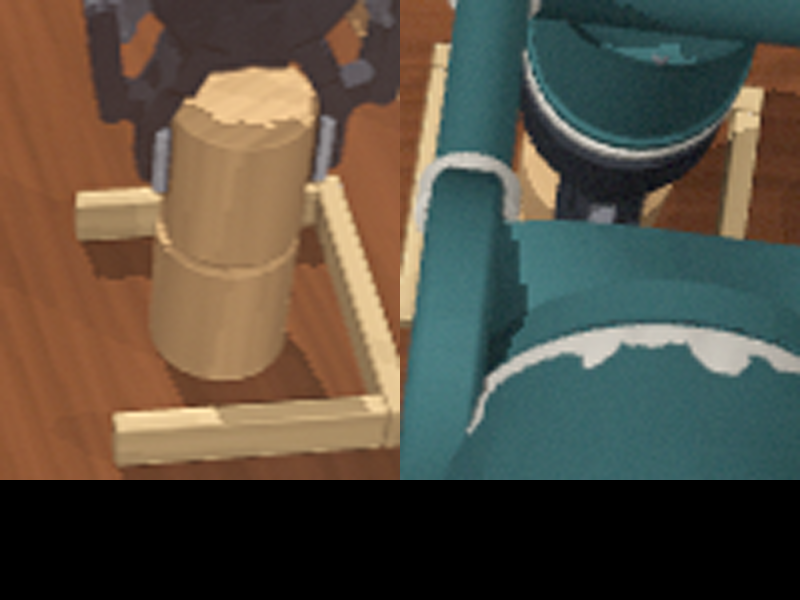

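The side view shows the cover just above the pot and close to in line, with its bottom edge at about crop row 265. I'll overlay the expected circles to check the offset.

Run:
```python
from h import *
s=arm.grab_frame("side");p=arm.sense()["tcp_pos"];print(p)
S=7;x0,y0=345,215
a=cv2.resize(s[y0:y0+85,x0:x0+57],None,fx=S,fy=S,interpolation=cv2.INTER_CUBIC);b=a.copy()
zb=p[2]-.0456
for c,z,col in(((.6519,-.0534),0,(0,255,0)),((.6519,-.0534),.07,(0,255,0)),(p,zb,(0,0,255)),(p,zb+.07,(0,0,255))):
    q=w2px("side",circ(c,.032,z)); cv2.polylines(b,[np.int32((q-[x0,y0]+.5)*S)],True,col,1)
cv2.imwrite("pics/c5.png",np.hstack([a,b]));print(a.shape)
```

```text
[ 0.65187309 -0.05441283  0.12158613]
(595, 399, 3)
```

View pics/c5.png

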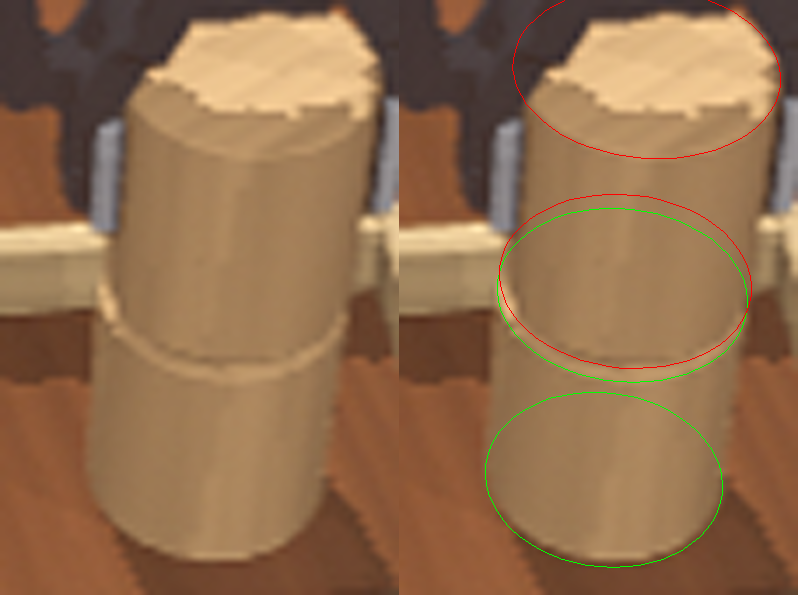

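The images put the cover within about 1 mm: roughly 0.7 mm too far in +x and 1 mm too far in -y. I'll correct that and lower it gently.

Scaled: 0.001 m is 0.05, -0.0006 m is -0.03.

```bash
echo '[[0.05, -0.03, 0.05, 0], [0, 0, 0.05, 0], [0, 0, 0.05, 0], [0, 0, 0, 0], [0, 0, 0, 0], [0, 0, 0, 0], [0, 0, 0, 0], [0, 0, 0, 0]]' | python3 jog.py
echo '[[0, 0, 0.025, 0], [0, 0, 0.025, 0], [0, 0, 0.025, 0], [0, 0, 0, 0], [0, 0, 0, 0], [0, 0, 0, 0]]' | python3 jog.py
```

```text
time_s: 32.1
tcp_pos: [0.6514, -0.0533, 0.1183]
ee_rot: [180.0, -0.0, 81.8]
force: [-0.0, 0.1, -1.3]
width: 0.0621
gripper_force: 65.6
time_s: 32.6
tcp_pos: [0.6513, -0.0533, 0.1168]
ee_rot: [-180.0, -0.0, 81.8]
force: [-0.8, 0.3, -2.0]
width: 0.0616
gripper_force: 65.6
```

```bash
for i in 1 2; do echo '[[0, 0, 0.025, 0], [0, 0, 0, 0], [0, 0, 0, 0], [0, 0, 0, 0]]' | python3 jog.py; done
```

```text
time_s: 32.93
tcp_pos: [0.6513, -0.0533, 0.1163]
ee_rot: [-180.0, 0.0, 81.8]
force: [1.1, 0.4, -1.4]
width: 0.0618
gripper_force: 65.6
time_s: 33.27
tcp_pos: [0.6514, -0.0533, 0.1158]
ee_rot: [180.0, -0.0, 81.8]
force: [-0.0, -0.0, -1.9]
width: 0.0614
gripper_force: 65.6
```

```bash
for i in 1 2 3; do echo '[[0, 0, 0.02, 0], [0, 0, 0, 0], [0, 0, 0, 0], [0, 0, 0, 0]]' | python3 jog.py | grep -E "tcp|force:|time"; done
```

```text
time_s: 33.6
tcp_pos: [0.6514, -0.0533, 0.1156]
force: [0.2, 0.4, 0.8]
gripper_force: 65.8
time_s: 33.93
tcp_pos: [0.6514, -0.0533, 0.1156]
force: [-3.0, 0.2, 5.4]
gripper_force: 66.0
time_s: 34.27
tcp_pos: [0.6514, -0.0533, 0.1156]
force: [-2.8, 0.1, 7.5]
gripper_force: 66.4
```

Contact came at exactly the expected height. I'll ease off the preload, release, and rise.

```bash
echo '[[0, 0, -0.025, 0], [0, 0, 0, 0], [0, 0, 0, 0]]' | python3 jog.py|grep force
echo '[[0, 0, 0, 0], [0, 0, 0, 0], [0, 0, 0, 0], [0, 0, 0, 0], [0, 0, 0, 0], [0, 0, 0, 0], [0, 0, 0, 0], [0, 0, 0, 0]]' | python3 jog.py 0.085
echo '[[0, 0, -0.25, 0], [0, 0, -0.5, 0], [0, 0, -1, 0], [0, 0, -1.5, 0], [0, 0, -1.5, 0], [0, 0, -1.5, 0], [0, 0, -1, 0], [1.75, 0, 0, 0], [1.75, 0, 0, 0], [1.75, 0, 0, 0], [1.75, 0, 0, 0], [1.75, 0, 0, 0]]' | python3 jog.py
echo '[[1.75, 0, 0, 0], [1.75, 0, 0, 0], [1.75, 0, 0, 0], [1.75, 0, 0, 0], [0, 0, 0, 0], [0, 0, 0, 0]]' | python3 jog.py
python3 - <<'E'
from h import *
s=arm.grab_frame("side");t=arm.grab_frame("top");o=np.zeros((600,800,3),np.uint8)
o[:595,:399]=cv2.resize(s[215:300,345:402],None,fx=7,fy=7,interpolation=cv2.INTER_CUBIC);o[:480,400:]=cv2.resize(t[145:265,320:420],None,fx=4,fy=4,interpolation=cv2.INTER_CUBIC)
cv2.imwrite("pics/c6.png",o)
E
```

```text
force: [-2.3, 0.2, 6.0]
gripper_force: 66.0
time_s: 35.18
tcp_pos: [0.6513, -0.0533, 0.115]
ee_rot: [-180.0, 0.0, 81.8]
force: [0.6, -0.5, 0.3]
width: 0.0849
gripper_force: 0.0
time_s: 36.18
tcp_pos: [0.6766, 0.1213, 0.2618]
ee_rot: [179.9, -0.0, 81.8]
force: [0.1, -0.6, -0.1]
width: 0.0852
gripper_force: 0.0
time_s: 36.68
tcp_pos: [0.6961, 0.2608, 0.2608]
ee_rot: [180.0, -0.0, 82.0]
force: [0.2, -0.5, 0.4]
width: 0.085
gripper_force: 0.0
```

View pics/c6.png

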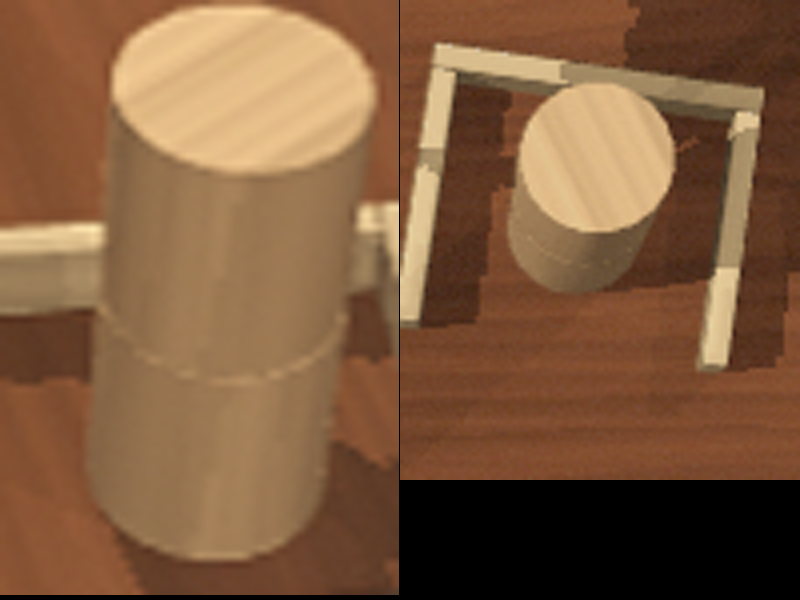

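The cover now sits squarely on the charcoal pot: the seam is even from (98,305) to (347,320), and the pair stands inside the bay. The robot is clear, so I'll hand in.

```bash
python3 -c "
from plant import arm
print(arm.hand_in())"
```

```text
the job is handed in; nothing more can be done
None
```

The job is handed in at about 37 s: the charcoal pot was slid wholly into the bay without lifting, the matching pot stands rim on rim on it (aligned to about 1 mm in the last pictures), and I never touched the other two pots.

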